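# Seat and lock a cast printing block

### The job

Take the cast metal printing block out of the open casting mould and set it gently, without dropping it, into the matching pocket of the green lock-up fixture, so that it sits flat and fully home with its notched corner around the pocket's key, and let go of it. Then slide the red-tabbed locking bar all the way in over the block's end. Leave the mallet, ink tin, ink roller and type tray where they are.

Things in the scene. Friction and masses are not known exactly. Their poses are not given: they have to be found in the camera images.
- block: Aluminium block, 0.45 kg, brass ornament on top, loose and upright in the mould. Raised middle 92 (x) x 54 (y) x 40 mm high: grip it there, across y. At each end a shoulder 14 mm long, 20 mm high (120 mm overall). The -x shoulder lacks its +y corner: a notch 14 (x) x 20 (y) mm. Origin: centre of the underside of the 120 x 54 mm outline; z up.
- block_notch (a point): Inner corner of the block's notch at the underside: 46 mm to -x and 7 mm to +y of the block's origin.
- mould: Fixed open mould, dark steel, 172 x 114 x 30 mm, wooden handles at its x ends. Origin: centre of underside. Cavity shaped like the block, 2 mm play, floor 10 mm above the table, walls 20 mm above the floor, so the block stands 20 mm proud; both long walls have a 48 mm finger gap in the middle, down to the floor. Block and mould axes agree. Left or right of the robot; fixture on the other side.
- fixture: Fixed green lock-up fixture, pocket plate 160 (x) x 101 (y) x 24 mm high. Origin: on the table under the pocket centre; z up. The seated block's x, y, z axes lie along the fixture's. At the +x end an extension 70 mm wide, out to x = 152 mm, carries the locking bar between two guide rails 40 mm high.
- pocket_floor (a point): Centre of the pocket floor, 10 mm above the table; the seated block's origin comes here. Pocket 123 x 57 mm (1.5 mm play round the block), 14 mm deep, closed walls all round, 3 mm chamfer at the mouth, rim 24 mm above the table. A seated block's top is 50 mm above the table, so fingers must hold it higher than 14 mm above its underside.
- pocket_key (a point): Inner corner, at the pocket floor, of the green key that fills the pocket's -x, +y corner (14 x 20 mm, nearly to the rim). block_notch ends within 2 or 3 mm of it.
- latch (a joint): Steel locking bar, 50 x 40 x 12 mm, underside 32.5 mm above the table, sliding along fixture x. 0 = open, 0.034 m = fully in (end stop); grows as it moves to fixture -x, over the pocket. Starts at 0 to 0.010. 2 N friction, no spring, stays where left. Fully in, its nose covers 10 mm of the block's +x shoulder, 2.5 mm above it; it jams on an unseated block.
- latch_tab (a point): Centre of the top of the red tab on the locking bar. The tab is an upright block 16 mm (fixture x) by 24 mm (fixture y), standing 36 mm above the bar; this point is 80.5 mm above the table. Pinch it along the fixture's y, or push it from its +x side.
- mallet: Wooden mallet lying on the table, a bystander: head 60 x 110 x 60 mm, handle 200 mm to its -x. Origin on the table below the middle of the mallet.
- ink_tin: Round ink tin, a bystander, 80 mm diameter, 70 mm high. Origin: centre of its underside.
- type_tray: Low wooden tray of type, a bystander, 90 x 260 mm, 35 mm high. Origin: centre of its underside.
- brayer: Ink roller lying on the table, a bystander: black roller 110 mm long, 40 mm diameter, with a wooden handle; 170 mm overall. Origin on the table, under the front end of the handle.
There are look-alikes about, which are no part of the job. Leave any brown, orange or purple look-alike of the block alone.

How it is judged:
By the outcome, as a careful person would: the job done as asked, in the order asked, and still so for the second after the job is handed in, with the robot touching nothing.
It also fails if it takes over 48 s, if anything falls off the work surface, if the arm or the gripper's body presses on something with over 40 N, if the wrist force passes 120 N, or if a joint passes its speed limit or range.

### The arm

A 7-joint arm with a two-finger parallel gripper is mounted at the origin on the work surface. World frame = base frame: x ahead of the robot, y to its left, z up, the work surface at z = 0. Lengths are in m, angles in rad, forces in N, time in s.
With the tool pointing down it reaches from about 0.425 to 0.875 m from the base axis. Payload 4.7 kg.
Tool frame: the origin (TCP) lies midway between the tips of the shut fingers; the grasp point (between the pads) lies 19 mm behind it; z points along the fingers, y is the line along which they close (so a half turn about z gives the same grasp; the last joint's range is limited). The gripper opens to 87 mm and grips with 3 to 60 N. Pads are 19 mm wide; open, the fingers measure 117 mm over their backs; the gripper's body (75 mm by 190 mm) begins 51 mm behind the grasp point.
Start: joints at [1.214, 0.321, -0.07, 1.45, 0.023, 1.371, -0.057], TCP at [0.236, -0.606, 0.194] pointing down, gripper open.
Joint ranges: [-2.86, 2.86], [-0.3, 2.09], [-1.38, 1.24], [0.06, 2.45], [-1.56, 4.7], [0.09, 2.05], [-2.69, 2.69]. Speed limits (rad/s): [2.57, 2.57, 3.14, 3.14, 3.14, 3.14, 3.14].

### API

Orientations are given as a rotation vector (axis times angle).
In Python, from bench import ctrl gives the robot as it stands. The module is installed in compiled form; this text tells all that it offers.
- The arm moves only by the tool carry_out, never from a script. Its argument "steps" is a list of rows, each a list of 7 numbers: the turn, a rotation vector about the world's x, y, z in degrees, then the shift along the world's x, y, z in cm, then the opening, from 0 (shut) to 1 (fully open). A call has 1 to 12 rows; each row is the pose to reach, as a shift and turn from the pose commanded when the call began; what a row does not reach only later rows make up. A row lasts 1/10 s, in which the tool goes at most 50 mm and 8.59 degrees, less where a joint would pass 70% of its speed; a pose out of reach is approached as far as the arm can. A call with a gripper value outside its range is refused whole. The fingers move at their own pace and stop on an object; "squeeze" is the grip in N (left out, the last holds). Time passes only in rows, so rows that repeat a pose let the fingers close. It gives the time, the measured TCP pose, the force, the opening and the grip force at its end, in the units of the state.
- ctrl.get_state(): the state, without advancing time (a new reading comes with each control period).
- ctrl.get_image(name): name is "scene" or "top" or "wrist"; returns a dict with "pixels" (480x640x3 uint8, red, green, blue), "camera_matrix" (3x3 intrinsics, pixels), "cam_to_world" (4x4, takes a point from camera to world coordinates); the wrist camera has in their place "T_tool_cam" (4x4, takes a point from camera to tool coordinates, whose origin is the TCP and whose axes are the flange's). Camera axes: x right, y down, z forward; pixel columns grow to the right and rows downward; lengths in m; the calibration is good to about 2 mm. A picture is of the moment at which its call begins: read the wrist's pose just before it. There is no depth.
- ctrl.close_job(): hands the job in; it is judged then, once.
The state is a dict: "time": time; "joint_positions": joint angles; "qd": joint speeds; "joint_torque": joint torques, N m; "position": TCP position; "tool_rot": TCP orientation; "ft_force": force on the tool from outside, world axes, zero at the start; "torque": the same for the moment, N m; "grip_width": opening from 0.0 (shut) to 1.0 (fully open); "grip_force": force on a finger pad.
Only numpy, scipy, OpenCV 4.12 (cv2) and the standard library are available. Lean on these libraries where they do the work, as an engineer would, in place of code of your own. Each camera call takes 0.05 s, during which the arm holds its last target. There are 200 camera calls.

## Working session

There is one attempt and no reset: what is moved stays moved. The work goes in short steps, Python scripts to look and compute and a tool call to move; the robot and the scene stay as the last step left them, time stands still between calls to the robot, and variables do not carry over. Pictures are saved under pics/ and viewed, at most 10 in all, crops included, and the job is handed in when it is done.

Besides the shell and the picture viewer there is one more tool, called after "Request:" as name([rows], argument=value, ...), one row to a line, values as JSON. carry_out: Moves the arm, as the interface text tells. Its arguments: {"type":"object","properties":{"steps":{"type":"array","items":{"type":"array","items":{"type":"number"}}},"squeeze":{"type":"number"}},"required":["steps"]}

```bash
mkdir -p pics
cat > h.py <<'E'
import numpy as np, cv2
from scipy.spatial.transform import Rotation as R
from bench import ctrl
def grab(n):
    s=ctrl.get_state(); im=ctrl.get_image(n); K=np.array(im["camera_matrix"])
    if n=="wrist":
        T=np.eye(4); T[:3,:3]=R.from_rotvec(s["tool_rot"]).as_matrix(); T[:3,3]=s["position"]
        T=T@np.array(im["T_tool_cam"])
    else: T=np.array(im["cam_to_world"])
    return np.array(im["pixels"]),K,T
def save(px,f): cv2.imwrite(f,cv2.cvtColor(px,cv2.COLOR_RGB2BGR))
def ray(uv,K,T,z):
    uv=np.atleast_2d(uv).astype(float); d=np.c_[uv,np.ones(len(uv))]@np.linalg.inv(K).T@T[:3,:3].T
    o=T[:3,3]; return o+d*((z-o[2])/d[:,2])[:,None]
def proj(P,K,T):
    p=(np.atleast_2d(P)-T[:3,3])@T[:3,:3]@K.T; return p[:,:2]/p[:,2:]
E
python3 - <<'E'
from h import *
for n in("top","scene"):
    p,K,T=grab(n); save(p,f"pics/{n}1.png"); np.savez(f"{n}1.npz",p=p,K=K,T=T); print(n,T.round(3).tolist(),K.round(1).tolist())
s=ctrl.get_state(); print({k:np.round(v,3).tolist() for k,v in s.items()})
E
```

```text
top [[0.025, -0.987, 0.16, 0.291], [-1.0, -0.025, 0.005, 0.059], [-0.001, -0.16, -0.987, 1.691], [0.0, 0.0, 0.0, 1.0]] [[465.7, 0.0, 324.4], [0.0, 465.7, 242.5], [0.0, 0.0, 1.0]]
scene [[-0.618, 0.552, -0.56, 1.43], [0.786, 0.442, -0.431, 0.743], [0.01, -0.707, -0.707, 1.216], [0.0, 0.0, 0.0, 1.0]] [[534.7, 0.0, 323.8], [0.0, 534.7, 233.5], [0.0, 0.0, 1.0]]
{'time': 0.1, 'joint_positions': [1.214, 0.322, -0.07, 1.452, 0.023, 1.371, -0.057], 'qd': [-0.0, -0.004, -0.001, -0.001, 0.0, 0.0, -0.0], 'joint_torque': [-0.0, -49.257, -0.405, -31.34, -0.064, 0.04, 0.0], 'position': [0.235, -0.605, 0.193], 'tool_rot': [-3.086, -0.579, 0.001], 'ft_force': [-0.096, 0.505, -0.747], 'torque': [0.0, -0.014, -0.02], 'grip_force': 0.0, 'grip_width': 1.003}
```

View pics/top1.png

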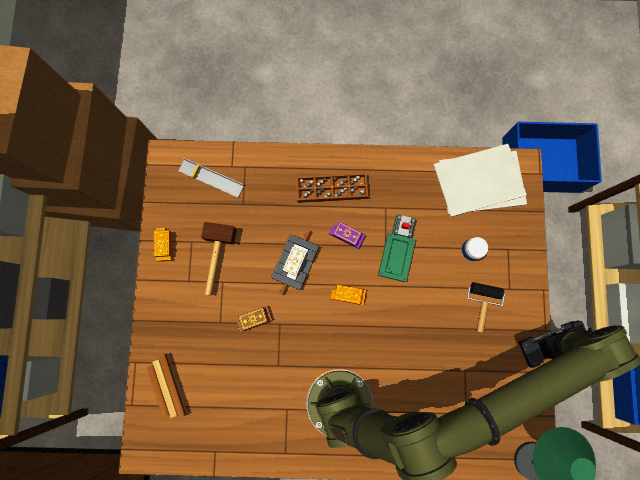

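View pics/scene1.png

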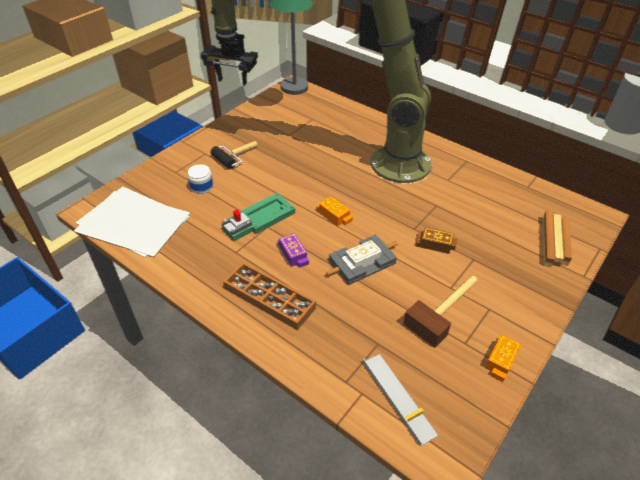

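The top view shows the robot base at (340,400), the mould with the bright block at (296,262), and the green fixture at (398,250) with its red tab at (405,226). 

Candidates for the block:
- **Silver with brass top (296,262):** in the mould.
- **Orange:** (163,244) and (348,295).
- **Purple:** (347,235).
- **Brown:** (255,319).

Only the silver one sits in the open dark mould, so it fits the description. I'll get rough positions and confirm it in an enlarged crop.

Run:
```python
from h import *
d=np.load("top1.npz"); p,K,T=d["p"],d["K"],d["T"]
hsv=cv2.cvtColor(p,cv2.COLOR_RGB2HSV)
def blob(m,win):
    w=np.zeros_like(m); x0,y0,x1,y1=win; w[y0:y1,x0:x1]=m[y0:y1,x0:x1]
    c=max(cv2.findContours(w,cv2.RETR_EXTERNAL,cv2.CHAIN_APPROX_NONE)[0],key=cv2.contourArea)
    return c,cv2.minAreaRect(c)
win=(370,200,430,290)
g=cv2.inRange(hsv,(60,80,40),(95,255,255)); c,r=blob(g,win); print("green",r); print(ray(cv2.boxPoints(r),K,T,.024).round(3))
red=cv2.inRange(hsv,(0,180,120),(6,255,255))|cv2.inRange(hsv,(174,180,100),(180,255,255)); c,r=blob(red,win); print("red",r,ray([r[0]],K,T,.0805).round(3))
wh=cv2.inRange(hsv,(0,0,170),(180,120,255)); c,r=blob(wh,(260,220,330,300)); print("blk",r); print(ray([r[0]],K,T,.05).round(3),ray(cv2.boxPoints(r),K,T,.05).round(3))
dk=cv2.inRange(hsv,(90,0,30),(130,120,120)); c,r=blob(dk,(260,220,330,300)); print("mould",r,ray([r[0]],K,T,.03),ray(cv2.boxPoints(r),K,T,.03).round(3))
a=p[205:315,240:430]; save(cv2.resize(a,None,fx=4.2,fy=4.2,interpolation=cv2.INTER_CUBIC),"pics/crop1.png")
```

```text
green ((398.5237731933594, 247.67706298828125), (28.42168426513672, 63.19322204589844), 12.33908748626709)
[[ 0.447 -0.128  0.024]
 [ 0.674 -0.175  0.024]
 [ 0.654 -0.277  0.024]
 [ 0.427 -0.227  0.024]]
red ((405.4808044433594, 224.5961456298828), (7.0601806640625, 3.7262067794799805), 11.309932708740234) [[ 0.624 -0.217  0.081]]
blk ((293.89654541015625, 261.24139404296875), (15.231547355651855, 33.08922576904297), 23.198591232299805)
[[0.487 0.174 0.05 ]] [[0.443 0.22  0.05 ]
 [0.553 0.178 0.05 ]
 [0.532 0.127 0.05 ]
 [0.423 0.17  0.05 ]]
mould ((280.0, 270.0), (1.4142134189605713, 1.4142134189605713), 45.0) [[0.45698814 0.22351737 0.03      ]] [[0.457 0.227 0.03 ]
 [0.461 0.224 0.03 ]
 [0.457 0.22  0.03 ]
 [0.453 0.223 0.03 ]]
```

View pics/crop1.png

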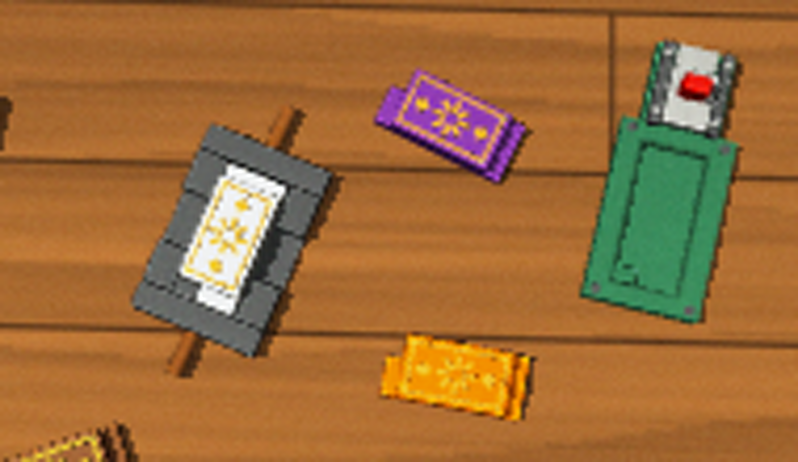

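The crop confirms it. The silver block with brass ornament stands in the dark mould at about (230,235). Its narrowed lower shoulder lacks the left (+y) corner. The fixture's key is at the lower left of the pocket (628,275) and its latch is at the top (695,85). The purple and orange blocks are look-alikes. Next I'll work out view poses for the wrist camera.

Run:
```python
from h import *
im=ctrl.get_image("wrist"); print(np.round(im["T_tool_cam"],4).tolist(),np.round(im["camera_matrix"],1).tolist())
```

```text
[[0.0003, -0.9671, -0.2544, 0.0702], [1.0, 0.0004, -0.0003, -0.0016], [0.0004, -0.2544, 0.9671, -0.1908], [0.0, 0.0, 0.0, 1.0]] [[424.4, 0.0, 318.7], [0.0, 424.4, 237.3], [0.0, 0.0, 1.0]]
```

Request:
carry_out([
  [0,0,-5,4,5,1,1],
  [0,0,-10,8,10,1,1],
  [0,0,-15,11,14,1,1],
  [0,0,-20,15,19,1,1],
  [0,0,-25,19,24,1,1],
  [0,0,-30,23,29,1,1],
  [0,0,-33,26,33,1,1],
  [0,0,-33,29,37,1,1],
  [0,0,-33,31.5,40.5,1,1],
  [0,0,-33,31.5,40.5,1,1],
  [0,0,-33,31.5,40.5,1,1],
  [0,0,-33,31.5,40.5,1,1],
])

```text
time: 1.35
position: [0.5518, -0.1974, 0.2034]
tool_rot: [-3.125, 0.312, 0.001]
ft_force: [0.5, 0.5, 0.6]
grip_width: 0.997
grip_force: 0.0
```

Run:
```python
from h import *
p,K,T=grab("wrist"); save(p,"pics/wfix.png"); np.savez("wfix.npz",p=p,K=K,T=T)
s=ctrl.get_state(); print(s["time"],s["position"],s["tool_rot"],s["joint_positions"],s["qd"])
```

```text
1.4 [ 0.55035241 -0.20059344  0.20337578] [ 3.12495768e+00 -3.18776889e-01 -1.72140031e-03] [ 0.61623011  0.20063484 -0.35975565  1.59191753  0.07236296  1.36312021
 -1.52602923] [ 0.03763743 -0.01055185  0.04902682  0.00846256  0.01252375  0.00159543
  0.00480863]
```

View pics/wfix.png

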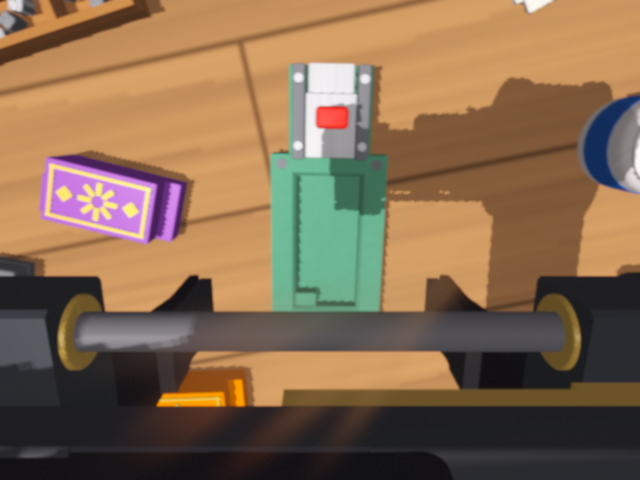

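The wrist view shows the red tab at (332,117), the pocket at about (330,240), and the key at about (306,298). The -x edge of the fixture is partly hidden by the gripper bar, so I'll back off 5 cm and measure.

Request:
carry_out([
  [0,0,0,-2.5,0.5,0,1],
  [0,0,0,-5,1,0,1],
  [0,0,0,-5,1,0,1],
  [0,0,0,-5,1,0,1],
  [0,0,0,-5,1,0,1],
])

```text
time: 1.9
position: [0.5004, -0.1925, 0.2039]
tool_rot: [3.124, -0.325, 0.001]
ft_force: [0.4, -0.3, -0.2]
grip_width: 0.999
grip_force: 0.0
```

```bash
cat > fix.py <<'E'
from h import *
p,K,T=grab("wrist"); np.savez("wfix2.npz",p=p,K=K,T=T)
hsv=cv2.cvtColor(p,cv2.COLOR_RGB2HSV)
g=cv2.inRange(hsv,(60,80,40),(95,255,255))
red=cv2.inRange(hsv,(0,180,150),(6,255,255))|cv2.inRange(hsv,(174,180,150),(180,255,255))
big=lambda m:max(cv2.findContours(m,cv2.RETR_EXTERNAL,cv2.CHAIN_APPROX_NONE)[0],key=cv2.contourArea)
m=cv2.morphologyEx(g,cv2.MORPH_OPEN,np.ones((61,61)))   # plate only
c=big(m); r=cv2.minAreaRect(c); q=ray(cv2.boxPoints(r),K,T,.024)
print("plate px",np.round(cv2.boxPoints(r)).tolist()); print(q.round(4))
rw=cv2.minAreaRect(ray(c[:,0],K,T,.024)[:,:2].astype(np.float32)*1000); print("plate mm",rw)
c=big(red); rw=cv2.minAreaRect(ray(c[:,0],K,T,.0805)[:,:2].astype(np.float32)*1000); print("red mm",rw, cv2.boundingRect(c))
s=ctrl.get_state(); print(s["position"],s["tool_rot"])
a=p[60:360,200:460]; save(cv2.resize(a,None,fx=2,fy=2,interpolation=cv2.INTER_CUBIC),"pics/wfix2.png")
E
python3 fix.py
```

```text
plate px [[263.0, 95.0], [376.0, 95.0], [376.0, 272.0], [263.0, 272.0]]
[[ 0.6022 -0.1647  0.024 ]
 [ 0.5829 -0.2565  0.024 ]
 [ 0.4298 -0.2297  0.024 ]
 [ 0.4513 -0.1277  0.024 ]]
plate mm ((516.5559692382812, -194.50611877441406), (99.18867492675781, 155.3633270263672), 78.01168060302734)
red mm ((623.10009765625, -218.28672790527344), (21.238697052001953, 14.467202186584473), 78.12854766845703) (306, 29, 32, 24)
[ 0.50067247 -0.19196759  0.20379304] [ 3.12467633e+00 -3.24113913e-01  3.66803255e-04]
```

View pics/wfix2.png

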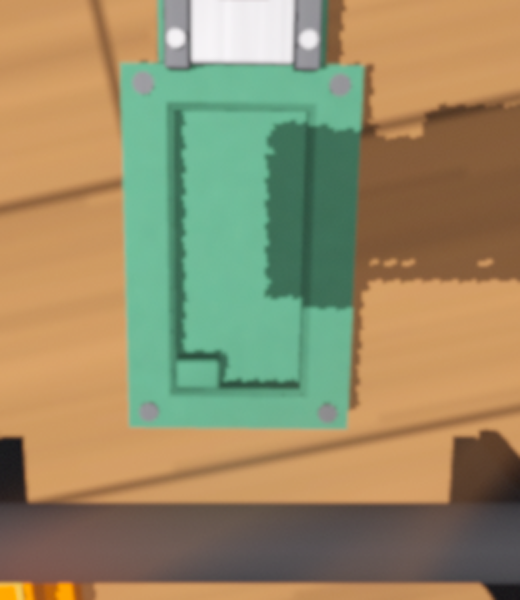

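The crop shows the plate corners at about (122,65), (367,65), (347,427) and (130,427). The pocket mouth runs from about (167,103) to (305,395), with the key at its lower left (197,372). I'll refine with line fits on the plate edges and check them against the pocket mouth.

```bash
cat > quad.py <<'E'
from h import *
def fitline(P):  # robust line through pts -> homogeneous
    vx,vy,x,y=cv2.fitLine(np.float32(P),cv2.DIST_HUBER,0,.01,.01).ravel(); return np.cross([x,y,1],[x+vx,y+vy,1])
def inter(a,b):
    q=np.cross(a,b); return q[:2]/q[2]
def step(v,thr):  # subpixel first crossing in profile
    i=np.argmax(v>thr); return i-1+(thr-v[i-1])/(v[i]-v[i-1]) if i>0 else np.nan
def rect(W):
    # corners order: +x+y, +x-y, -x-y, -x+y
    ex=(W[0]+W[1]-W[2]-W[3])/2; ey=(W[0]+W[3]-W[1]-W[2])/2
    return W.mean(0), np.linalg.norm(ex),np.linalg.norm(ey), np.degrees(np.arctan2(ex[1],ex[0])), np.degrees(np.arctan2(-ey[0],ey[1]))
E
python3 - <<'E'
from quad import *
d=np.load("wfix2.npz"); p,K,T=d["p"],d["K"],d["T"]
hsv=cv2.cvtColor(p,cv2.COLOR_RGB2HSV)
g=cv2.inRange(hsv,(60,80,40),(95,255,255))>0
L=fitline([(np.where(g[r,240:330])[0][0]+240-.5,r) for r in range(110,260)])
Rr=fitline([(np.where(g[r,330:400])[0][-1]+330+.5,r) for r in range(110,260)])
B=fitline([(c,np.where(g[200:300,c])[0][-1]+200+.5) for c in range(272,366)])
Tp=fitline([(c,np.where(g[80:110,c])[0][0]+80-.5) for c in list(range(265,277))+list(range(366,380))])
px=np.array([inter(Tp,L),inter(Tp,Rr),inter(B,Rr),inter(B,L)]); print(px.round(1).tolist())
print("plate",rect(ray(px,K,T,.024)[:,:2]))
m=np.array([(167,103),(314,103),(303,394),(168,394)])/2+[200,60]
print("mouth",rect(ray(m,K,T,.024)[:,:2]))
# expected plate/mouth centre to red tab along fixture axis
E
```

```text
[[260.8, 92.5], [380.2, 92.5], [372.5, 272.5], [265.2, 272.5]]
plate (array([ 0.51723884, -0.19490376]), np.float64(0.1577054152496979), np.float64(0.0990774885530463), np.float64(-12.366698824263043), np.float64(-11.875566875025097))
mouth (array([ 0.51729902, -0.19430705]), np.float64(0.12763143542049346), np.float64(0.06165354486453248), np.float64(-12.847548063592605), np.float64(-11.875570102854825))
```

The plate centre is (0.517, -0.195) with yaw about -12°, and plate and mouth agree within 1 mm. Now the same view over the mould.

Request:
carry_out([
  [0,0,-1,0,4,0,1],
  [0,0,-2,0,8.5,0,1],
  [0,0,-3,0,13,0,1],
  [0,0,-4,0,17.5,0,1],
  [0,0,-5,-0.5,22,0,1],
  [0,0,-6,-1,26.5,0,1],
  [0,0,-7,-1.5,31,0,1],
  [0,0,-8,-2.5,35,0,1],
  [0,0,-9,-3,37.2,0,1],
  [0,0,-9,-3,37.2,0,1],
  [0,0,-9,-3,37.2,0,1],
  [0,0,-9,-3,37.2,0,1],
])

```text
time: 3.15
position: [0.4713, 0.1794, 0.2036]
tool_rot: [3.089, -0.569, -0.0]
ft_force: [0.6, 0.2, 0.2]
grip_width: 1.002
grip_force: 0.0
```

Run:
```python
from h import *
p,K,T=grab("wrist"); np.savez("wblk.npz",p=p,K=K,T=T)
s=ctrl.get_state(); print(s["time"],s["position"],s["tool_rot"],s["qd"].round(3))
a=p[60:360,190:450]; save(cv2.resize(a,None,fx=2,fy=2,interpolation=cv2.INTER_CUBIC),"pics/wblk.png")
```

```text
3.2 [0.47124711 0.17938634 0.2035798 ] [ 3.08901212e+00 -5.69987396e-01 -4.86436547e-04] [ 0.003 -0.003 -0.003  0.002 -0.004  0.    -0.003]
```

View pics/wblk.png

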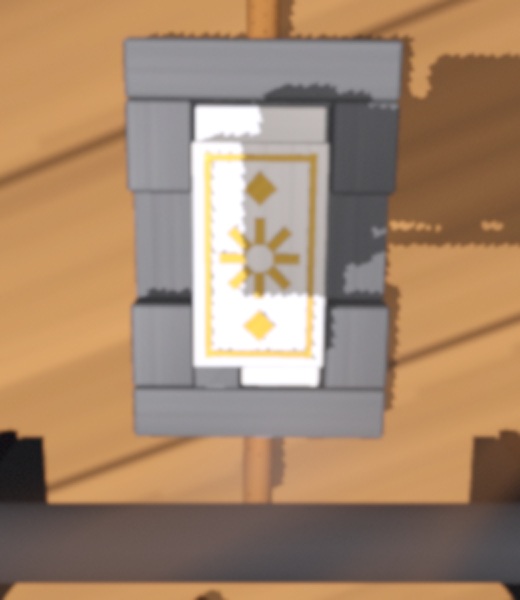

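The crop shows the block's top face corners at about (191,142), (329,143), (325,366) and (194,366). The far shoulder is at the top, and the notch is at lower left (218,376), which is -x/+y as described. Mould corners are at about (124,40), (404,40), (383,436) and (134,436).

Run:
```python
from quad import *
d=np.load("wblk.npz"); K,T=d["K"],d["T"]
f=lambda m:np.array(m)/2.+[190,60]
for n,m,z in(("block 92x54",[(191,142),(329,143),(325,366),(194,366)],.05),("mould 172x114",[(124,40),(404,40),(383,436),(134,436)],.03)):
    W=ray(f(m),K,T,z)[:,:2]; print(n,[np.round(a,4) for a in rect(W)])
s=ctrl.get_state(); v=s["tool_rot"]; print(s["position"],np.degrees(2*np.arctan2(v[1],v[0])))
c=R.from_rotvec(v).as_matrix()[:,2]; print("tool z",c)
```

```text
block 92x54 [array([0.4892, 0.1735]), np.float64(0.0913), np.float64(0.0547), np.float64(-20.9579), np.float64(-21.0702)]
mould 172x114 [array([0.4896, 0.1727]), np.float64(0.1699), np.float64(0.1133), np.float64(-21.5991), np.float64(-20.8701)]
[0.47124711 0.17938634 0.2035798 ] -20.909351284709437
tool z [-3.83211285e-04 -3.69957795e-04 -9.99999858e-01]
```

Request:
carry_out([
  [0,0,0,1.8,-0.6,-2,1],
  [0,0,0,1.8,-0.6,-6,1],
  [0,0,0,1.8,-0.6,-10,1],
  [0,0,0,1.8,-0.6,-12.5,1],
  [0,0,0,1.8,-0.6,-14,1],
  [0,0,0,1.8,-0.6,-15.2,1],
  [0,0,0,1.8,-0.6,-16.2,1],
  [0,0,0,1.8,-0.6,-17,1],
  [0,0,0,1.8,-0.6,-17.6,1],
  [0,0,0,1.8,-0.6,-17.6,1],
  [0,0,0,1.8,-0.6,-17.6,1],
])

```text
time: 4.3
position: [0.4889, 0.1753, 0.0282]
tool_rot: [-3.09, 0.566, -0.001]
ft_force: [-0.2, -0.4, 0.0]
grip_width: 1.004
grip_force: 0.0
```

Request:
carry_out([
  [0,0,0,0,0,0,0.7],
  [0,0,0,0,0,0,0.5],
  [0,0,0,0,0,0,0.4],
  [0,0,0,0,0,0,0.4],
  [0,0,0,0,0,0,0.4],
  [0,0,0,0,0,0,0.4],
  [0,0,0,0,0,0,0.4],
  [0,0,0,0,0,0,0.4],
], squeeze=35)

```text
time: 5.1
position: [0.4885, 0.1751, 0.0278]
tool_rot: [3.09, -0.566, -0.0]
ft_force: [0.4, 0.3, 0.0]
grip_width: 0.421
grip_force: 0.0
```

Run:
```python
from h import *
for i in range(4):
    ctrl.get_image("top"); s=ctrl.get_state(); print(s["time"],s["position"].round(4),s["tool_rot"].round(4),s["ft_force"].round(1),s["grip_width"],s["grip_force"])
```

```text
5.15 [0.4885 0.1752 0.0278] [ 3.0902e+00 -5.6580e-01 -1.0000e-04] [-0.3 -0.1 -0.2] 0.4117344826698733 0.0
5.2 [0.4885 0.1751 0.0278] [ 3.0902e+00 -5.6590e-01 -1.0000e-04] [-0.6  0.3 -1. ] 0.4049249803700043 0.0
5.25 [0.4885 0.1752 0.0278] [ 3.0901e+00 -5.6580e-01 -1.0000e-04] [ 0.3  0.1 -0.2] 0.40880756844139976 0.0
5.3 [0.4885 0.1752 0.0278] [ 3.0902e+00 -5.6570e-01 -1.0000e-04] [ 0.6  1.3 -0.3] 0.4041611174907436 0.0
```

The fingers reached 0.40 with no grip force, although a 54 mm block should stop them at 0.62. I need to look.

Run:
```python
from h import *
a,K,T=grab("scene"); b,_,_=grab("wrist"); t,_,_=grab("top")
z=lambda i,x0,y0,w,h:cv2.resize(i[y0:y0+h,x0:x0+w],(400,300),interpolation=cv2.INTER_CUBIC)
save(np.vstack([np.hstack([z(a,290,180,160,120),z(b,0,0,640,480)]),np.hstack([z(t,230,200,133,100),z(a,0,0,640,480)])]),"pics/miss.png")
```

```text
(no output)
```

View pics/miss.png

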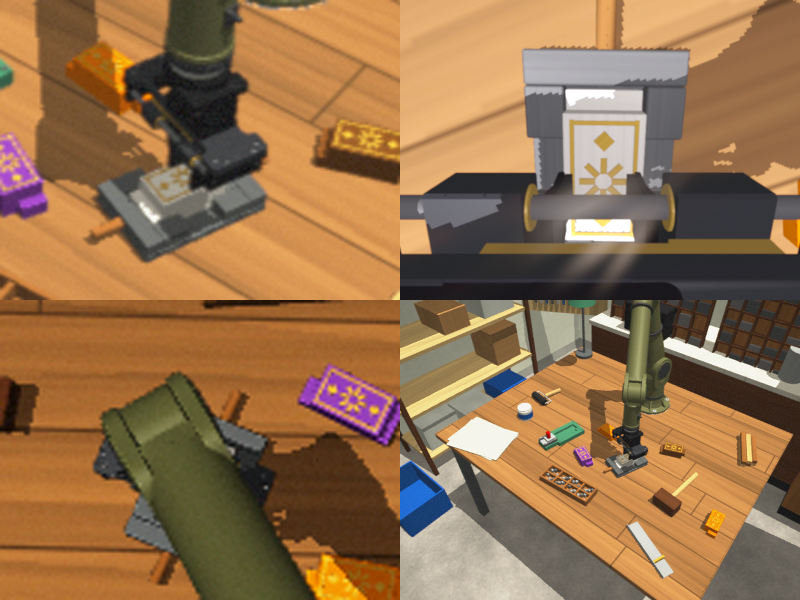

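The fingers appear to flank the block, and they only went to the 0.4 that I commanded. I'll close fully and read the contact.

Request:
carry_out([
  [0,0,0,0,0,0,0.3],
  [0,0,0,0,0,0,0.2],
  [0,0,0,0,0,0,0.1],
  [0,0,0,0,0,0,0],
  [0,0,0,0,0,0,0],
  [0,0,0,0,0,0,0],
  [0,0,0,0,0,0,0],
], squeeze=35)

```text
time: 6.15
position: [0.4885, 0.1752, 0.0278]
tool_rot: [3.09, -0.566, -0.0]
ft_force: [0.1, -0.4, 0.2]
grip_width: 0.004
grip_force: 0.0
```

Run:
```python
from h import *
b,K,T=grab("wrist"); a,_,_=grab("scene"); np.savez("wnow.npz",p=b,K=K,T=T)
s=ctrl.get_state(); print(s["grip_width"],s["grip_force"],proj([s["position"]],K,T))
z=lambda i,x0,y0,w,h:cv2.resize(i[y0:y0+h,x0:x0+w],(400,480),interpolation=cv2.INTER_CUBIC)
save(np.hstack([z(b,180,60,300,360),z(a,310,160,125,150)]),"pics/shut.png")
```

```text
0.005862649962939428 0.0 [[322.59707614 275.19004546]]
```

View pics/shut.png

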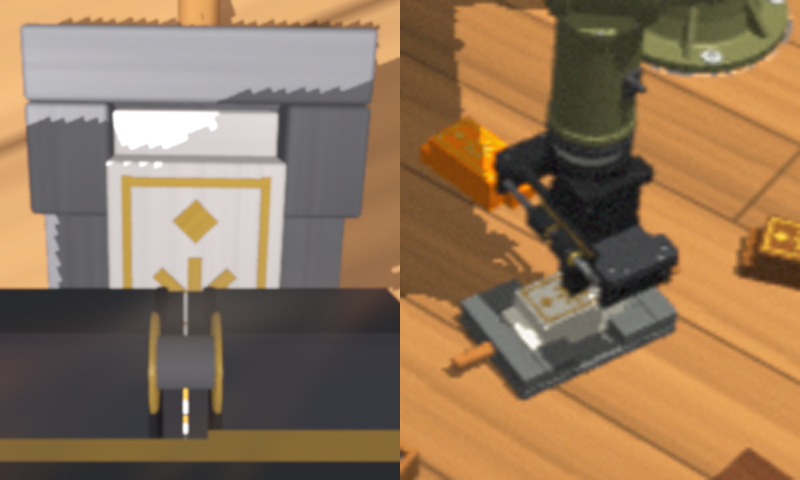

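The fingers shut just above the block, with the gap between them visible at (185,310), so the tips are higher than the reported TCP suggests. Nothing was touched. I'll open again and lower to about 12 mm reported, where the mould's finger gaps reach down to the floor at 10 mm, and retry while watching the force.

Request:
carry_out([
  [0,0,0,0,0,0,1],
  [0,0,0,0,0,0,1],
  [0,0,0,0,0,0,1],
  [0,0,0,0,0,0,1],
  [0,0,0,0,0,0,1],
  [0,0,0,0,0,0,1],
  [0,0,0,0,0,0,1],
  [0,0,0,0,0,0,1],
  [0,0,0,0,0,-0.3,1],
  [0,0,0,0,0,-0.5,1],
  [0,0,0,0,0,-0.5,1],
], squeeze=20)

```text
time: 7.35
position: [0.4881, 0.175, 0.0223]
tool_rot: [3.09, -0.566, -0.001]
ft_force: [-0.8, -0.6, 0.1]
grip_width: 0.922
grip_force: 0.0
```

Request:
carry_out([
  [0,0,0,0,0,-0.3,1],
  [0,0,0,0,0,-0.5,1],
  [0,0,0,0,0,-0.5,1],
])

```text
time: 7.65
position: [0.4882, 0.175, 0.0174]
tool_rot: [3.09, -0.566, -0.001]
ft_force: [-0.2, -0.5, -0.3]
grip_width: 0.996
grip_force: 0.0
```

Request:
carry_out([
  [0,0,0,0,0,-0.3,1],
  [0,0,0,0,0,-0.5,1],
  [0,0,0,0,0,-0.5,1],
])

```text
time: 7.95
position: [0.4882, 0.175, 0.0124]
tool_rot: [3.09, -0.566, -0.001]
ft_force: [0.5, -0.2, -0.2]
grip_width: 1.003
grip_force: 0.0
```

Request:
carry_out([
  [0,0,0,0,0,0,0.6],
  [0,0,0,0,0,0,0.5],
  [0,0,0,0,0,0,0.4],
  [0,0,0,0,0,0,0.4],
  [0,0,0,0,0,0,0.4],
  [0,0,0,0,0,0,0.4],
  [0,0,0,0,0,0,0.4],
  [0,0,0,0,0,0,0.4],
], squeeze=20)

```text
time: 8.75
position: [0.488, 0.1738, 0.0127]
tool_rot: [3.088, -0.566, -0.002]
ft_force: [-3.1, -4.5, 3.0]
grip_width: 0.618
grip_force: 20.0
```

It's now gripped at 0.618, i.e. 54 mm. I'll regrip 6 mm deeper and 1 mm better centred for a firmer hold. By my estimate the tips stay more than 17 mm above the underside.

Request:
carry_out([
  [0,0,0,0,0,0,0.8],
  [0,0,0,0,0,0,0.8],
  [0,0,0,0,0,0,0.8],
  [0,0,0,0.1,-0.1,-0.2,0.8],
  [0,0,0,0.1,-0.1,-0.4,0.8],
  [0,0,0,0.1,-0.1,-0.6,0.8],
  [0,0,0,0.1,-0.1,-0.6,0.8],
])

```text
time: 9.45
position: [0.4892, 0.1741, 0.0063]
tool_rot: [3.09, -0.566, -0.001]
ft_force: [0.1, 0.1, -0.4]
grip_width: 0.803
grip_force: 0.0
```

Request:
carry_out([
  [0,0,0,0,0,0,0.5],
  [0,0,0,0,0,0,0.4],
  [0,0,0,0,0,0,0.4],
  [0,0,0,0,0,0,0.4],
  [0,0,0,0,0,0,0.4],
  [0,0,0,0,0,0,0.4],
], squeeze=35)

```text
time: 10.05
position: [0.4893, 0.1735, 0.0068]
tool_rot: [3.089, -0.566, -0.001]
ft_force: [-0.7, -3.4, 3.1]
grip_width: 0.614
grip_force: 35.0
```

Request:
carry_out([
  [0,0,0,0,0,0.5,0.4],
  [0,0,0,0,0,1.5,0.4],
  [0,0,0,0,0,3,0.4],
  [0,0,0,0,0,5,0.4],
  [0,0,0,0,0,8,0.4],
  [0,0,0,0,0,10,0.4],
  [0,0,0,0,0,10,0.4],
  [0,0,0,0,0,10,0.4],
])

```text
time: 10.85
position: [0.4897, 0.1744, 0.1072]
tool_rot: [-3.09, 0.565, -0.002]
ft_force: [0.0, 0.1, -4.2]
grip_width: 0.615
grip_force: 35.0
```

Lifted, carrying 4.2 N, which matches 0.45 kg. Next I'll carry it over to the fixture.

Request:
carry_out([
  [0,0,1,0.2,-2,0,0.4],
  [0,0,2,0.5,-6,0,0.4],
  [0,0,3,0.9,-10.5,0,0.4],
  [0,0,4,1.3,-15,0,0.4],
  [0,0,5,1.6,-19.5,0,0.4],
  [0,0,6,1.9,-24,0,0.4],
  [0,0,7,2.2,-28.5,0,0.4],
  [0,0,8,2.5,-32.5,0,0.4],
  [0,0,8.7,2.7,-35.5,0,0.4],
  [0,0,8.7,2.7,-36.9,0,0.4],
  [0,0,8.7,2.7,-36.9,0,0.4],
  [0,0,8.7,2.7,-36.9,0,0.4],
])

```text
time: 12.05
position: [0.5162, -0.1925, 0.1058]
tool_rot: [-3.122, 0.327, 0.003]
ft_force: [1.0, 1.3, -5.0]
grip_width: 0.611
grip_force: 35.0
```

Request:
carry_out([
  [0,0,0,0,0,-2,0.4],
  [0,0,0,0,0,-4,0.4],
  [0,0,0,0,0,-5.5,0.4],
  [0,0,0,0,0,-6,0.4],
  [0,0,0,0,0,-6,0.4],
  [0,0,0,0,0,-6,0.4],
])

```text
time: 12.65
position: [0.5173, -0.1945, 0.0476]
tool_rot: [3.124, -0.329, 0.002]
ft_force: [0.9, 0.1, -3.0]
grip_width: 0.617
grip_force: 35.0
```

Run:
```python
from h import *
p,K,T=grab("wrist"); np.savez("wplace.npz",p=p,K=K,T=T)
s=ctrl.get_state(); v=s["tool_rot"]; print(s["time"],s["position"].round(4),np.degrees(2*np.arctan2(v[1],v[0])),s["ft_force"].round(1))
save(cv2.resize(p[60:300,160:480],None,fx=2.5,fy=2.5,interpolation=cv2.INTER_CUBIC),"pics/place.png")
```

```text
12.7 [ 0.5174 -0.1948  0.0478] -12.035914297787821 [ 0.7  0.5 -5.5]
```

View pics/place.png

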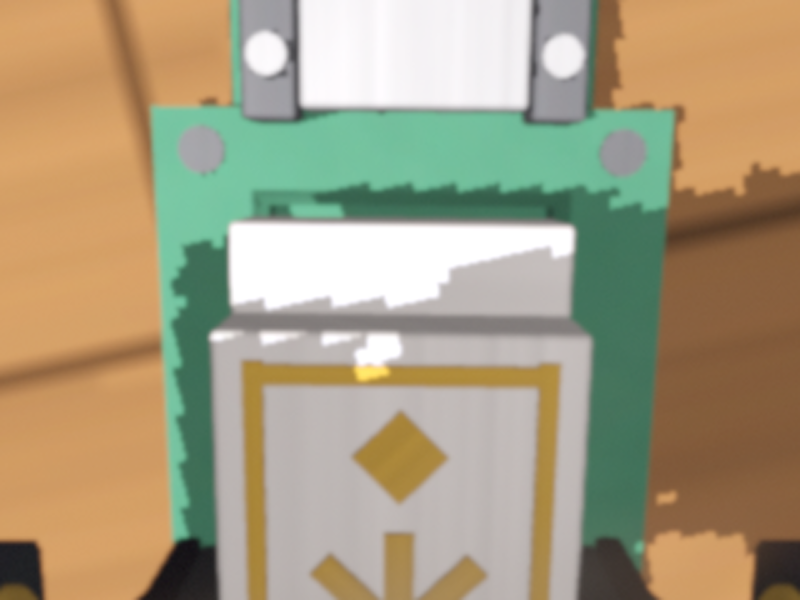

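The block hangs over the pocket. Its shoulder's front edge runs from (229,223) to (575,227), and the mouth's far edge from about (253,190) to (570,190). I'll check the offset and any tilt numerically.

Run:
```python
from quad import *
d=np.load("wplace.npz"); K,T=d["K"],d["T"]
f=lambda m:np.array(m)/2.5+[160,60]
zo=.0478+.0037
ps=np.radians(-12.1); A=np.array([[np.cos(ps),-np.sin(ps)],[np.sin(ps),np.cos(ps)]])
O=np.array([.5172,-.1947])
def show(n,m,z):
    W=ray(f(m),K,T,z)[:,:2]; print(n,"fixture-frame mm",((W-O)@A*1000).round(1).tolist(),"width",round(1000*np.linalg.norm(W[0]-W[1]),1),"yaw",round(np.degrees(np.arctan2(*(W[0]-W[1])[::-1]))-90,2))
show("shoulder top edge (want x60,y+-27)",[(229,223),(575,228)],zo+.02)
show("raised top edge (want x46,y+-27)",[(211,335),(592,338)],zo+.04)
show("mouth edge (want x64.5,y+-31.5)",[(253,190),(571,190)],.024)
show("plate edge (want x80, y+-50.5)",[(152,106),(676,111)],.024)
```

```text
shoulder top edge (want x60,y+-27) fixture-frame mm [[60.3, 28.1], [59.7, -25.3]] width 53.4 yaw -12.81
raised top edge (want x46,y+-27) fixture-frame mm [[46.1, 28.1], [45.7, -25.1]] width 53.1 yaw -12.45
mouth edge (want x64.5,y+-31.5) fixture-frame mm [[64.3, 30.5], [64.4, -32.0]] width 62.5 yaw -12.0
plate edge (want x80, y+-50.5) fixture-frame mm [[80.0, 49.4], [79.2, -51.7]] width 101.1 yaw -12.52
```

In the same image the block sits about 2.2 mm to +y of the pocket, while its x and tilt match. The side force during gripping agrees with that. I'll shift it by (-0.05, -0.2) cm, then lower in checked stages.

Request:
carry_out([
  [0,0,0,-0.05,-0.2,0,0.4],
  [0,0,0,-0.05,-0.2,-0.8,0.4],
  [0,0,0,-0.05,-0.2,-1.6,0.4],
  [0,0,0,-0.05,-0.2,-2.1,0.4],
  [0,0,0,-0.05,-0.2,-2.4,0.4],
  [0,0,0,-0.05,-0.2,-2.6,0.4],
  [0,0,0,-0.05,-0.2,-2.8,0.4],
  [0,0,0,-0.05,-0.2,-2.8,0.4],
  [0,0,0,-0.05,-0.2,-2.8,0.4],
])

```text
time: 13.6
position: [0.5161, -0.1969, 0.0189]
tool_rot: [3.124, -0.33, 0.0]
ft_force: [-0.2, -0.9, -3.7]
grip_width: 0.621
grip_force: 35.0
```

Request:
carry_out([
  [0,0,0,0,0,-0.15,0.4],
  [0,0,0,0,0,-0.3,0.4],
  [0,0,0,0,0,-0.45,0.4],
  [0,0,0,0,0,-0.6,0.4],
  [0,0,0,0,0,-0.6,0.4],
])

```text
time: 14.1
position: [0.5158, -0.1968, 0.0125]
tool_rot: [-3.124, 0.33, 0.001]
ft_force: [-0.7, -0.3, -3.6]
grip_width: 0.615
grip_force: 35.0
```

Request:
carry_out([
  [0,0,0,0,0,-0.1,0.4],
  [0,0,0,0,0,-0.2,0.4],
  [0,0,0,0,0,-0.3,0.4],
  [0,0,0,0,0,-0.4,0.4],
  [0,0,0,0,0,-0.5,0.4],
  [0,0,0,0,0,-0.5,0.4],
])

```text
time: 14.7
position: [0.5159, -0.1968, 0.0076]
tool_rot: [-3.124, 0.33, 0.001]
ft_force: [-0.1, 0.1, -4.8]
grip_width: 0.614
grip_force: 35.0
```

Request:
carry_out([
  [0,0,0,0,0,-0.05,0.4],
  [0,0,0,0,0,-0.1,0.4],
  [0,0,0,0,0,-0.15,0.4],
  [0,0,0,0,0,-0.15,0.4],
])

```text
time: 15.1
position: [0.5161, -0.1969, 0.0068]
tool_rot: [3.124, -0.33, -0.0]
ft_force: [-2.7, 1.6, 1.9]
grip_width: 0.616
grip_force: 35.0
```

Contact with the floor shows at the same height as in the mould (0.0068), so the block is seated. I'll release and rise.

Request:
carry_out([
  [0,0,0,0,0,0.05,0.62],
  [0,0,0,0,0,0.05,0.65],
  [0,0,0,0,0,0.05,0.72],
  [0,0,0,0,0,0.05,0.85],
  [0,0,0,0,0,0.05,0.85],
  [0,0,0,0,0,0.5,0.85],
  [0,0,0,0,0,2,0.85],
  [0,0,0,0,0,5,0.85],
  [0,0,0,0,0,9,0.85],
  [0,0,0,-1.5,0.5,13,0.85],
  [0,0,0,-1.5,0.5,15,0.85],
  [0,0,0,-1.5,0.5,15,0.85],
])

```text
time: 16.3
position: [0.5037, -0.1927, 0.1616]
tool_rot: [3.121, -0.329, 0.013]
ft_force: [1.5, -0.8, -0.0]
grip_width: 0.851
grip_force: 0.0
```

Run:
```python
from h import *
p,K,T=grab("wrist"); np.savez("wseat.npz",p=p,K=K,T=T)
s=ctrl.get_state(); print(s["time"],s["position"].round(4),s["tool_rot"].round(4))
hsv=cv2.cvtColor(p,cv2.COLOR_RGB2HSV)
red=cv2.inRange(hsv,(0,180,150),(6,255,255))|cv2.inRange(hsv,(174,180,150),(180,255,255))
c=max(cv2.findContours(red,cv2.RETR_EXTERNAL,cv2.CHAIN_APPROX_NONE)[0],key=cv2.contourArea); print(cv2.boundingRect(c))
print(cv2.minAreaRect(ray(c[:,0],K,T,.0805)[:,:2].astype(np.float32)*1000))
save(cv2.resize(p[0:300,180:460],(700,750))[:,:][:600] if 0 else cv2.resize(p[0:300,180:460],(560,600),interpolation=cv2.INTER_CUBIC),"pics/seat.png")
```

```text
16.35 [ 0.5024 -0.1923  0.1591] [ 3.1222 -0.3296  0.0072]
(304, 21, 37, 28)
((622.7777709960938, -218.2441864013672), (21.364686965942383, 14.673470497131348), 77.99008178710938)
```

View pics/seat.png

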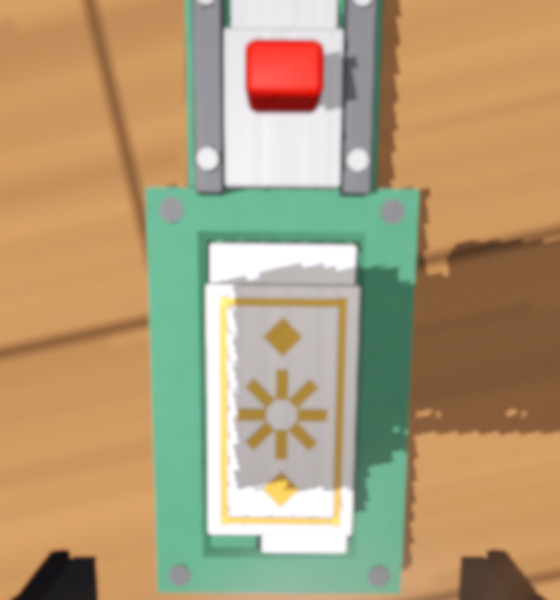

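The block is seated flat with its notch around the key at lower left (232,543), and the tab is at (285,75). Next I'll pinch the tab. Its measured centre is (0.6228, -0.2182), which I correct by about -1.8 mm in y for the wrist camera bias found above.

Request:
carry_out([
  [0,0,0,4,-1,0,0.85],
  [0,0,0,8,-2,0,0.85],
  [0,0,0,12.1,-2.8,0,0.85],
  [0,0,0,12.1,-2.8,-3,0.85],
  [0,0,0,12.1,-2.8,-6,0.85],
  [0,0,0,12.1,-2.8,-8.5,0.85],
  [0,0,0,12.1,-2.8,-10,0.85],
  [0,0,0,12.1,-2.8,-11.3,0.85],
  [0,0,0,12.1,-2.8,-12.3,0.85],
  [0,0,0,12.1,-2.8,-12.3,0.85],
])

```text
time: 17.35
position: [0.6212, -0.2197, 0.0321]
tool_rot: [-3.124, 0.33, 0.003]
ft_force: [0.3, 0.2, 0.3]
grip_width: 0.847
grip_force: 0.0
```

Request:
carry_out([
  [0,0,0,0,0,0,0.5],
  [0,0,0,0,0,0,0.3],
  [0,0,0,0,0,0,0.2],
  [0,0,0,0,0,0,0.15],
  [0,0,0,0,0,0,0.15],
  [0,0,0,0,0,0,0.15],
  [0,0,0,0,0,0,0.15],
  [0,0,0,0,0,0,0.15],
], squeeze=20)

```text
time: 18.15
position: [0.622, -0.22, 0.0333]
tool_rot: [3.124, -0.33, -0.0]
ft_force: [-0.6, -0.3, -0.3]
grip_width: 0.273
grip_force: 20.0
```

The tab is pinched at 24 mm with no side load. I'll slide it along fixture -x, direction (-0.978, +0.21).

Request:
carry_out([
  [0,0,0,-0.3,0.06,0,0.15],
  [0,0,0,-0.7,0.15,0,0.15],
  [0,0,0,-1.1,0.24,0,0.15],
  [0,0,0,-1.5,0.32,0,0.15],
  [0,0,0,-1.8,0.39,0,0.15],
  [0,0,0,-2.1,0.45,0,0.15],
  [0,0,0,-2.1,0.45,0,0.15],
])

```text
time: 18.85
position: [0.6002, -0.2152, 0.0333]
tool_rot: [3.124, -0.33, -0.002]
ft_force: [0.4, -0.1, 1.1]
grip_width: 0.272
grip_force: 20.0
```

Request:
carry_out([
  [0,0,0,-0.2,0.04,0,0.15],
  [0,0,0,-0.4,0.09,0,0.15],
  [0,0,0,-0.5,0.11,0,0.15],
  [0,0,0,-0.5,0.11,0,0.15],
])

```text
time: 19.25
position: [0.5958, -0.2142, 0.0333]
tool_rot: [3.124, -0.33, -0.001]
ft_force: [1.3, -0.2, -1.0]
grip_width: 0.271
grip_force: 20.0
```

Request:
carry_out([
  [0,0,0,-0.1,0.02,0,0.15],
  [0,0,0,-0.2,0.04,0,0.15],
  [0,0,0,-0.3,0.06,0,0.15],
  [0,0,0,-0.3,0.06,0,0.15],
])

```text
time: 19.65
position: [0.5938, -0.2138, 0.0333]
tool_rot: [3.124, -0.33, 0.003]
ft_force: [5.1, -0.8, -3.3]
grip_width: 0.274
grip_force: 20.0
```

Request:
carry_out([
  [0,0,0,-0.1,0.02,0,0.15],
  [0,0,0,-0.2,0.04,0,0.15],
  [0,0,0,-0.2,0.04,0,0.15],
])

```text
time: 19.95
position: [0.5938, -0.2137, 0.0333]
tool_rot: [3.124, -0.329, 0.009]
ft_force: [10.3, -2.9, -8.1]
grip_width: 0.272
grip_force: 20.0
```

Motion stopped after about 29 mm, with the force rising to 10 N. I'll relieve the force, release, rise, and check numerically that the nose is at x = 50 mm in the fixture frame.

Request:
carry_out([
  [0,0,0,0.2,-0.04,0,0.15],
  [0,0,0,0.2,-0.04,0,0.4],
  [0,0,0,0.2,-0.04,0,0.7],
  [0,0,0,0.2,-0.04,0,0.8],
  [0,0,0,0.2,-0.04,0,0.8],
  [0,0,0,0.2,-0.04,2,0.8],
  [0,0,0,0.2,-0.04,6,0.8],
  [0,0,0,-4,0.8,10,0.8],
  [0,0,0,-8,1.8,12.5,0.8],
  [0,0,0,-9,2,12.5,0.8],
  [0,0,0,-9,2,12.5,0.8],
  [0,0,0,-9,2,12.5,0.8],
])

```text
time: 21.15
position: [0.5011, -0.1935, 0.1584]
tool_rot: [3.124, -0.33, 0.001]
ft_force: [1.0, -1.0, 0.1]
grip_width: 0.801
grip_force: 0.0
```

Run:
```python
from quad import *
def fx(n):
    d=np.load(n) if isinstance(n,str) else n
    p,K,T=d["p"],d["K"],d["T"]; hsv=cv2.cvtColor(p,cv2.COLOR_RGB2HSV)
    red=cv2.inRange(hsv,(0,180,150),(6,255,255))|cv2.inRange(hsv,(174,180,150),(180,255,255))
    c=max(cv2.findContours(red,cv2.RETR_EXTERNAL,cv2.CHAIN_APPROX_NONE)[0],key=cv2.contourArea)
    tab=cv2.minAreaRect(ray(c[:,0],K,T,.0805)[:,:2].astype(np.float32)*1000)
    ps=np.radians(-12.1); A=np.array([[np.cos(ps),-np.sin(ps)],[np.sin(ps),np.cos(ps)]]); O=np.array([517.2,-194.7])
    print("tab fix-frame mm",((np.array(tab[0])-O)@A).round(1),"px",cv2.boundingRect(c))
    g=cv2.cvtColor(p,cv2.COLOR_RGB2GRAY)
    return p,K,T,A,O,cv2.boundingRect(c)
fx("wseat.npz")
p,K,T=grab("wrist"); np.savez("wend.npz",p=p,K=K,T=T); s=ctrl.get_state(); print(s["time"],s["position"].round(4))
p,K,T,A,O,b=fx(dict(p=p,K=K,T=T))
# expected pixel rows along bar centre line for fixture x (bar top .0445, block shoulder .03, block top .05)
for x,z in((50,.0445),(45,.0445),(55,.0445),(60,.03),(46,.05),(60,.0445)):
    w=(O+A@[x,-1.8])/1000; print(x,z,proj([[*w,z]],K,T).round(0)[0])
u=int(proj([[*((O+A@[50,-8])/1000),.0445]],K,T)[0,0]); print("col",u,[(r,p[r,u].tolist()) for r in range(60,150,2)])
# seated block footprint in the earlier view
d=np.load("wseat.npz"); W=ray(np.array([(204,284),(361,287),(353,536),(206,534)])/2.+[180,0],d["K"],d["T"],.05)[:,:2]
print("block",rect(W),((W.mean(0)*1000-O)@A).round(1))
```

```text
tab fix-frame mm [108.2  -0.9] px (304, 21, 37, 28)
21.2 [ 0.5013 -0.1933  0.1578]
tab fix-frame mm [80.  -0.9] px (302, 66, 37, 27)
50 0.0445 [321. 130.]
45 0.0445 [321. 138.]
55 0.0445 [321. 123.]
60 0.03 [321. 116.]
46 0.05 [321. 137.]
60 0.0445 [321. 115.]
col 329 [(60, [239, 236, 239]), (62, [238, 234, 237]), (64, [219, 191, 194]), (66, [228, 61, 57]), (68, [254, 60, 50]), (70, [255, 72, 61]), (72, [255, 75, 65]), (74, [255, 77, 67]), (76, [255, 76, 67]), (78, [255, 77, 68]), (80, [255, 78, 68]), (82, [255, 78, 68]), (84, [255, 77, 68]), (86, [255, 76, 66]), (88, [255, 62, 52]), (90, [232, 35, 23]), (92, [171, 20, 17]), (94, [138, 76, 76]), (96, [214, 203, 205]), (98, [243, 240, 242]), (100, [244, 241, 243]), (102, [244, 241, 244]), (104, [244, 241, 244]), (106, [244, 242, 244]), (108, [244, 241, 244]), (110, [244, 241, 244]), (112, [244, 242, 244]), (114, [244, 242, 244]), (116, [244, 242, 244]), (118, [245, 242, 244]), (120, [244, 242, 244]), (122, [245, 242, 244]), (124, [245, 242, 244]), (126, [245, 242, 244]), (128, [243, 240, 242]), (130, [213, 210, 211]), (132, [187, 181, 179]), (134, [191, 185, 183]), (136, [178, 172, 170]), (138, [181, 175, 173]), (140, [198, 191, 189]), (142, [197, 189, 186]), (144, [187, 167, 139]), (146, [181, 146, 70]), (148, [186, 164, 137])]
block (array([ 0.51632423, -0.19494925]), np.float64(0.09137517199735536), np.float64(0.05493213326088224), np.float64(-12.654386800599605), np.float64(-12.996906533895881)) [-0.8 -0.4]
```

The nose edge is at pixel row 130, which is x = 50 mm, so the bar is fully in. The tab moved 28 mm, and the block is seated at the pocket centre. The robot is clear of everything, so I'm handing in.

```bash
python3 -c "
from bench import ctrl
print(ctrl.close_job())"
```

```text
the job is handed in; nothing more can be done
None
```

The block sits flat and fully home in the fixture pocket with its notch around the key, it has been let go, and the locking bar is slid in to its end stop; the job was handed in at about 21 s.

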